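# Pack two blanks in the storage tray with a separator and close it with the end board

## Task

Pack the blanks for storage: lay the plywood separator flat on the aluminium blank that is already in the tray, then stack the second blank squarely on it, each pushed gently under the tray's roof until its end meets the end stop. Then close the open end of the tray by lowering the upright end board into its two grooves until it stands on the tray floor. Do not drop or ram anything, and leave the other things on the bench where they are.

Things in the scene. Friction and masses are not known exactly. Their poses are not given: they have to be found in the camera images.
- tray: fixed pine storage tray, 192 mm (x) by 138 mm (y); origin at the centre of its underside, z up. Its floor is a board with its top at z = 12 mm. Its roofed pocket with the end stop is at the +x end (away from the robot), two grooved posts at the open -x end. From x = -60 to 28 mm its sides are open, room for fingers
- tray_stop (a point): middle of the end stop's inner face at floor level (tray x = +82, z = 12 mm), same axes as the tray. Cheeks 66 mm apart (3 mm play each side of a 60 mm piece) reach 40 mm back from it, then flare to 52 mm. A roof covers the last 25 mm before the stop, underside at z = 46, top 54 mm over the table: pieces must be slid in under it
- tray_groove (a point): midway between the two facing vertical grooves, at floor level (tray x = -77.5, z = 12 mm), same axes as the tray. Grooves are 15 mm wide (x), their ends 116 mm apart (y); the posts stand 47 to 67 mm either side of this point, 83 mm tall over the table, with flared mouths; open between the posts
- lower_blank: aluminium blank 150 (x) x 60 (y) x 12 (z) mm, already home in the tray, flat on its floor against the end stop; origin at the centre of its underside. Its top is 24 mm above the table
- separator: the separator: a plywood sheet 150 (x) x 60 (y) x 6 (z) mm, lying flat on a rest; origin at the centre of its underside. Home: centre at tray x = +7, y = 0, underside at tray z = 24 mm
- blank: the second aluminium blank 150 (x) x 60 (y) x 12 (z) mm, 0.2 to 0.4 kg, lying flat on the other rest; origin at the centre of its underside. Home: centre at tray x = +7, y = 0, underside at tray z = 30 mm (4 mm of air under the roof)
- rest_a: fixed pine rest block 100 (x) x 36 (y) x 24 (z) mm under the separator, which overhangs it by 12 mm on each long side; origin at the centre of its underside
- rest_b: the same rest block, under the second blank
- end_board: plywood end board, 10 mm thick (x), 110 mm wide (y), 80 mm tall (z), standing upright in the parking block; origin at the centre of its lower edge. Home: origin at tray x = -77.5, y = 0, z = 12 mm (standing on the tray floor), its wide faces across the tray; either face forward
- park: fixed pine parking block 50 (x) x 144 (y) x 40 (z) mm with a slot 14 mm wide and 116 mm long along its y whose floor is at z = 10 mm; origin at the centre of its underside. The end board stands in it, its top 90 mm above the table
- jar: bystander: amber glass jar with dark lid, 72 mm across, 85 mm tall; origin at the centre of its underside
- can: bystander: green drinks can, 66 mm across, 120 mm tall; origin at the centre of its underside
- offcut: bystander: plywood offcut 90 x 50 x 18 mm lying flat; origin at the centre of its underside
- chuck_key: bystander: steel T-shaped chuck key about 95 x 90 mm lying on the table; origin at the centre of its underside
- wrench: bystander: steel wrench lying on the table; origin at the centre of its underside
- sockets: bystander: row of eight steel sockets on a 260 mm long rail; origin at the centre of its underside
- block: bystander: pine block 90 x 140 x 60 mm; origin at the centre of its underside
There are look-alikes about, which are no part of the job. What is shaped like the end_board but turquoise is not meant.

How it is judged:
By the outcome, as a careful person would: the job done as asked, in the order asked, and still so for the second after the job is handed in, with the robot touching nothing.
It also fails if it takes over 72 s, if anything falls off the work surface, if the arm or the gripper's body presses on something with over 40 N, if the wrist force passes 120 N, or if a joint passes its speed limit or range.

## Robot

A 7-joint arm with a two-finger parallel gripper is mounted at the origin on the work surface. World frame = base frame: x ahead of the robot, y to its left, z up, the work surface at z = 0. Lengths are in m, angles in rad, forces in N, time in s.
With the tool pointing down it reaches from about 0.425 to 0.875 m from the base axis. Payload 9.9 kg.
Tool frame: the origin (TCP) lies between the finger pads; the fingertips stand 11 mm ahead of it and the grasp point (between the pads) lies 8 mm behind it; z points along the fingers, y is the line along which they close (so a half turn about z gives the same grasp; the last joint's range is limited). The gripper opens to 85 mm and grips with 20 to 120 N. Pads are 22 mm wide; open, the fingers measure 114 mm over their backs; the gripper's body (76 mm by 85 mm) begins 54 mm behind the grasp point. The pads swing forward as they close: fully open they stand 13 mm farther back than shut.
Start: joints at [-1.25, 0.576, 0.025, 1.437, -0.015, 1.129, -0.057], TCP at [0.266, 0.62, 0.242] pointing down, gripper open.
Joint ranges: [-2.76, 2.76], [-0.34, 2.15], [-1.52, 1.57], [0.19, 2.46], [-1.09, 4.23], [0.17, 1.99], [-2.82, 2.82]. Speed limits (rad/s): [2.22, 2.22, 3.01, 3.01, 3.14, 3.14, 3.14].

## Interface

Orientations are given as a 3x3 rotation matrix whose columns are the frame's x, y, z axes.
In Python, from station import env, optics, workorder, readout gives the robot as it stands. Calls block until the motion is done:
- env.goto(position, orientation): joint-space move of the TCP to a pose.
- env.movel(position, rot=None, velocity=0.15, until_force=None): straight line of the TCP; rot=None keeps the orientation; velocity is the mean speed in m/s. With until_force (N) it stops when the force on the tool has changed by that much, and returns True; else False.
- env.set_joints(angles): joint-space move.
- env.gripper_to(opening, strength=None): opening from 0.0 (shut) to 1.0 (fully open); strength is the grip in N (None keeps the last); returns when the fingers have stopped.
- env.wait(seconds).
- env.inverse_kinematics(position, orientation): joint angles nearest the present ones, or None.
- optics.snapshot(name): name is "scene" or "top" or "wrist"; returns the picture (480x640x3 uint8, red, green, blue); there is no depth.
- optics.calibration(name): a dict with "fovy" (degrees; the focal length in pixels is half the picture's height over the tangent of half this angle, whatever the lens; pixels are square), "cx", "cy" (the principal point, pixels), "dist_coeffs" ([k1, k2, p1, p2, k3] as OpenCV has them; the pictures are not rectified), "R" (3x3) and "t" (3): a world point X has camera coordinates R X + t; the wrist camera has in their place "mount" (4x4, takes a point from camera to tool coordinates, whose origin is the TCP and whose axes are the flange's). Camera axes: x right, y down, z forward; pixel columns grow to the right and rows downward; lengths in m; the calibration is good to about 2 mm. A picture is of the moment at which its call begins: read the wrist's pose just before it. calibration takes no time and is no camera call.
A pose or a line that the arm cannot do raises env.IKError and nothing moves.
- workorder.sign_off(): hands the job in; it is judged then, once.
Readings, each from a call of its own:
- readout.read_clock(): time.
- readout.read_q(): joint angles.
- readout.read_dq(): joint speeds.
- readout.read_joint_efforts(): joint torques, N m.
- readout.read_eef_pos(): TCP position.
- readout.read_eef_rot(): TCP orientation.
- readout.read_wrist_force(): force on the tool from outside, world axes, zero at the start.
- readout.read_ft_torque(): the same for the moment, N m.
- readout.read_finger_gap(): opening from 0.0 (shut) to 1.0 (fully open).
- readout.read_gripper_force(): force on a finger pad.
Only numpy, scipy, OpenCV 4.12 (cv2) and the standard library are available. Lean on these libraries where they do the work, as an engineer would, in place of code of your own. Each camera call takes 0.05 s, during which the arm holds its last target. There are 200 camera calls.

## Working session

There is one attempt and no reset: what is moved stays moved. The work goes in short steps, each a Python script; the robot and the scene stay as the last script left them, time stands still between calls to the robot, and variables do not carry over. Pictures are saved under pics/ and viewed, at most 10 in all, crops included, and the job is handed in when it is done.

```bash
ls; mkdir -p pics
python3 - <<'E'
from station import env, optics, workorder, readout
import cv2, numpy as np
for n in ("scene","top"):
    im=optics.snapshot(n); cv2.imwrite(f"pics/{n}0.png",im[:,:,::-1])
    c=optics.calibration(n); print(n,c)
print(optics.calibration("wrist"))
print(readout.read_clock(),readout.read_eef_pos(),readout.read_eef_rot())
E
```

```text
pics
scene {'fovy': 57.27436080005069, 'cx': 324.77186613415375, 'cy': 245.43927591926692, 'dist_coeffs': array([0.00202632, 0.        , 0.        , 0.        , 0.        ]), 'R': array([[-0.36155069,  0.93212571,  0.02056129],
       [ 0.50441559,  0.21410335, -0.83649547],
       [-0.78412117, -0.29206408, -0.54758796]]), 't': array([ 0.20675395, -0.22786782,  1.53438993])}
top {'fovy': 56.94916260643234, 'cx': 311.81829002829625, 'cy': 238.28940531689258, 'dist_coeffs': array([-0.04030852,  0.        ,  0.        ,  0.        ,  0.        ]), 'R': array([[ 0.0036997 , -0.99997238,  0.00644615],
       [-0.99738154, -0.00415553, -0.07219962],
       [ 0.07222442, -0.00616215, -0.99736937]]), 't': array([-0.01258843,  0.54313163,  1.1999895 ])}
{'fovy': 64.77065761206364, 'cx': 316.2548457501945, 'cy': 240.63110335252097, 'dist_coeffs': array([-0.07544643,  0.        ,  0.        ,  0.        ,  0.        ]), 'mount': array([[ 1.78547693e-04, -9.56260443e-01, -2.92516551e-01,
         7.42873019e-02],
       [ 9.99999691e-01,  3.94844198e-04, -6.80393124e-04,
         3.92671452e-04],
       [ 7.66131493e-04, -2.92516339e-01,  9.56260218e-01,
        -1.31757736e-01],
       [ 0.00000000e+00,  0.00000000e+00,  0.00000000e+00,
         1.00000000e+00]])}
0.1 [0.26567932 0.62006679 0.24151025] [[-9.19188283e-01  3.93817985e-01 -5.43147846e-04]
 [ 3.93818352e-01  9.19187117e-01 -1.46641073e-03]
 [-7.82444164e-05 -1.56180915e-03 -9.99998777e-01]]
```

View pics/top0.png

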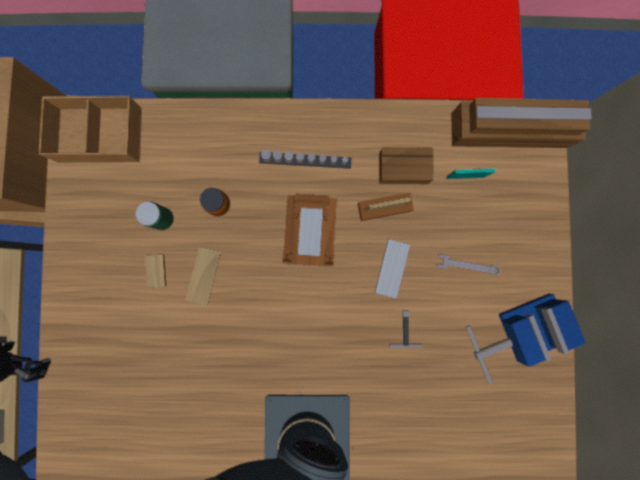

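View pics/scene0.png

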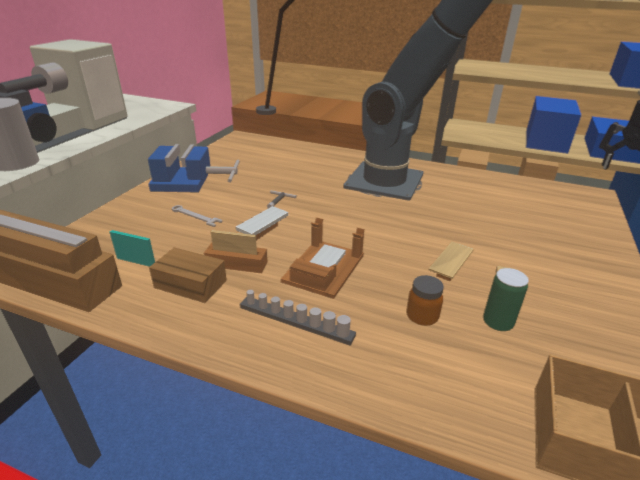

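The top view shows the tray at (311,230), the separator on its rest at (204,276), with the smaller offcut at (155,270). The blank is at (392,268), and the plywood end board in its parking block is at (386,206). The turquoise look-alike at (470,174) stands on its own, so the board in the park is the one meant. Next I'll take close wrist views of each.

```bash
cat > h.py <<'E'
from station import env, optics, workorder, readout
import cv2, numpy as np
def Rd(yaw):  # tool down, tool y (closing line) at world angle yaw
    y=np.array([np.cos(yaw),np.sin(yaw),0]); z=np.array([0,0,-1.]); return np.column_stack([np.cross(y,z),y,z])
def K(c):
    f=240/np.tan(np.radians(c["fovy"])/2); return np.array([[f,0,c["cx"]],[0,f,c["cy"]],[0,0,1]])
def ext(name,pose=None):
    c=optics.calibration(name)
    if name!="wrist": return c,np.array(c["R"]),np.array(c["t"])
    p,R=pose; M=np.array(c["mount"]); Rwc=R@M[:3,:3]; pc=p+R@M[:3,3]
    return c,Rwc.T,-Rwc.T@pc
def p2w(name,px,z,pose=None):
    c,R,t=ext(name,pose); u=cv2.undistortPoints(np.array(px,float).reshape(-1,1,2),K(c),c["dist_coeffs"])[:,0]
    d=np.c_[u,np.ones(len(u))]@R; o=-R.T@t; z=np.broadcast_to(z,len(u))
    return o+d*((z-o[2])/d[:,2])[:,None]
def w2p(name,P,pose=None):
    c,R,t=ext(name,pose); return cv2.projectPoints(np.array(P,float).reshape(-1,1,3),cv2.Rodrigues(R)[0],t,K(c),c["dist_coeffs"])[0][:,0]
def look(tag):
    pose=(np.array(readout.read_eef_pos()),np.array(readout.read_eef_rot())); im=optics.snapshot("wrist")
    cv2.imwrite(f"pics/{tag}.png",im[:,:,::-1]); np.savez(f"pics/{tag}.npz",p=pose[0],R=pose[1]); return pose
def load(tag):
    d=np.load(f"pics/{tag}.npz"); return (d["p"],d["R"])
E
python3 - <<'E'
from h import *
r=p2w("top",[(204,276),(311,230),(386,206),(392,268)],[.03,.03,.06,.036]);print(r.round(3))
for tag,q in zip("sep tray park blank".split(),r):
    yaw=np.pi/2; R=Rd(yaw); best=None
    for y in (np.pi/2,-np.pi/2):
        R=Rd(y); tgt=np.array([q[0],q[1],.2 if tag!="tray" else .24])+R[:,0]*0.03
        s=env.inverse_kinematics(tgt,R)
        if s is None: continue
        d=np.abs(np.array(s)-readout.read_q()).max()
        if best is None or d<best[0]: best=(d,tgt,R,y)
    print(tag,best[0],best[3]); env.goto(best[1],best[2]); look(tag); print(readout.read_clock())
tiles=[]
for t in "sep tray park blank".split():
    im=cv2.imread(f"pics/{t}.png"); tiles.append(im[90:390,120:520])
cv2.imwrite("pics/m1.png",np.vstack([np.hstack(tiles[:2]),np.hstack(tiles[2:])]))
E
```

```text
[[ 0.438  0.282  0.03 ]
 [ 0.565 -0.008  0.03 ]
 [ 0.628 -0.209  0.06 ]
 [ 0.462 -0.228  0.036]]
sep 0.9120509734294425 1.5707963267948966
1.5333
tray 0.6615998434323032 1.5707963267948966
2.8
park 0.3649667606701217 1.5707963267948966
3.7167
blank 0.3642828556879991 1.5707963267948966
4.475
```

View pics/m1.png

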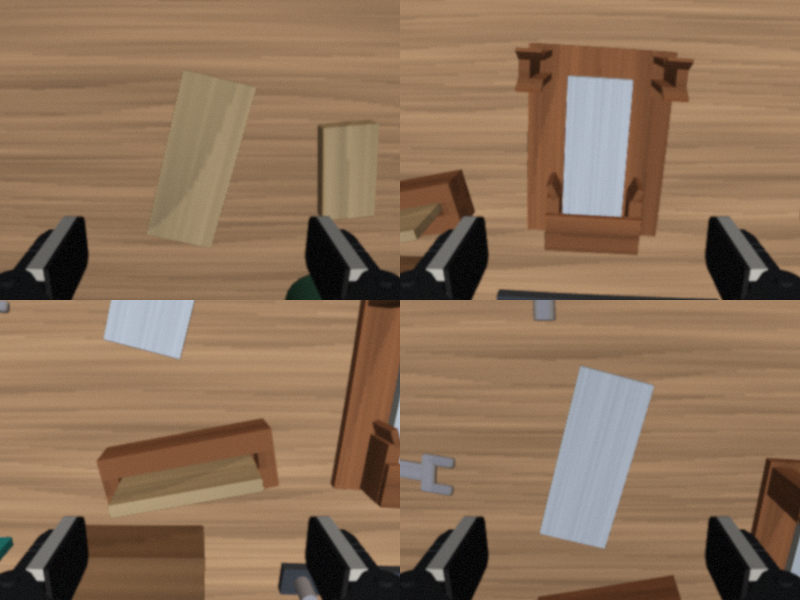

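The wrist tiles show:
- **Separator:** top face at tile corners (183,71), (255,88), (212,246), (148,235).
- **Tray:** lower blank inside it, roof at the bottom of the tile.
- **Park:** plywood board in its slot. The turquoise look-alike is only just visible at the left edge.
- **Blank:** tile corners (581,367), (653,385), (605,548), (541,533).

Next I'll fit the rectangles and enlarge the tray and park.

```bash
cat >> h.py <<'E'
from scipy.optimize import least_squares
def fit(W,M):  # planar rigid fit: world pts W (n,2+) of model pts M
    W=np.array(W)[:,:2]; M=np.array(M)[:,:2]
    f=lambda v:((np.c_[M[:,0]*np.cos(v[2])-M[:,1]*np.sin(v[2])+v[0],M[:,0]*np.sin(v[2])+M[:,1]*np.cos(v[2])+v[1]])-W).ravel()
    s=least_squares(f,[*W.mean(0),0]); return s.x,np.abs(s.fun).max()
def subpix(tag,pts,w=4):
    g=cv2.cvtColor(cv2.imread(f"pics/{tag}.png"),cv2.COLOR_BGR2GRAY)
    return cv2.cornerSubPix(g,np.array(pts,np.float32).reshape(-1,1,2),(w,w),(-1,-1),(3,30,.01))[:,0]
E
python3 - <<'E'
from h import *
M=[(-75,30),(-75,-30),(75,-30),(75,30)]
for t,pts,z in (("sep",[(183,71),(255,88),(212,246),(148,235)],.030),("blank",[(181,67),(253,85),(205,248),(141,233)],.036)):
    p=np.array(pts)+(120,90); q=subpix(t,p); print(t,np.round(q-p,1).tolist())
    w=p2w("wrist",q,z,load(t)); print(w.round(4).tolist())
    for sgn in (1,-1):
        v,e=fit(w,np.array(M)/1000*[1,sgn]); print(v.round(4),e)
a=cv2.imread("pics/tray.png")[115:355,225:425]; a=cv2.resize(a,None,fx=2.4,fy=2.4,interpolation=3)
b=cv2.imread("pics/park.png")[190:320,210:405]; b=cv2.resize(b,(320,213),interpolation=3)
o=np.zeros((576,800,3),np.uint8); o[:,:480]=a; o[:213,480:]=b; cv2.imwrite("pics/m2.png",o)
E
```

```text
sep [[0.1, -2.6], [0.4, -1.1], [0.0, 0.0], [0.0, 0.0]]
[[0.359, 0.2735, 0.03], [0.3734, 0.331, 0.03], [0.5172, 0.2984, 0.03], [0.506, 0.2406, 0.03]]
[ 0.4389  0.2859 -0.2227] 0.05829960104913329
[ 0.4389  0.2859 -0.2215] 0.0014882862251240914
blank [[-0.9, -0.8], [0.4, 0.9], [-1.2, -0.2], [-1.5, -0.5]]
[[0.3816, -0.2399, 0.036], [0.3966, -0.1827, 0.036], [0.5406, -0.2204, 0.036], [0.5254, -0.2773, 0.036]]
[ 0.4611 -0.2301 -0.2543] 0.05770870554324942
[ 0.4611 -0.2301 -0.2556] 0.0007592604560605065
```

View pics/m2.png

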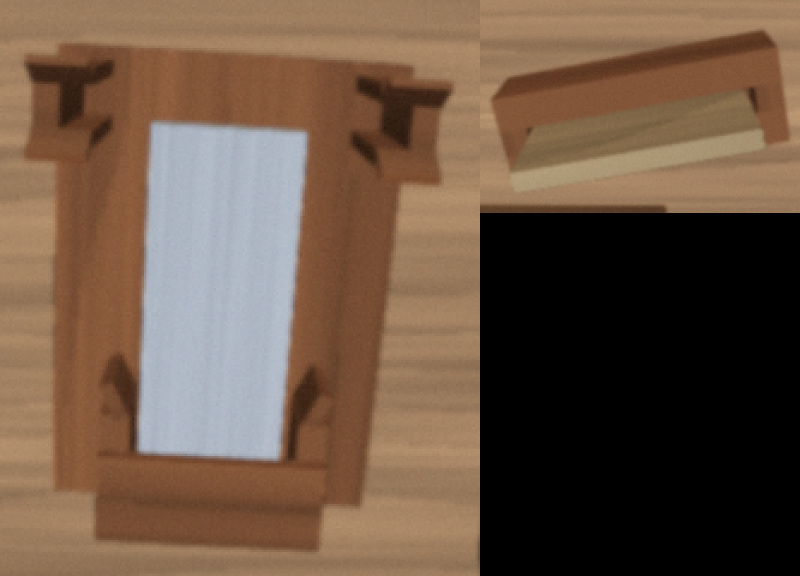

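The enlarged crop shows the lower blank's rear corners at (151,122) and (308,131), and the tray floor corners at (62,44), (413,67), (360,505), (55,490). It also confirms the plywood-coloured end board in the park slot, top strip (512,173)–(764,129)–(765,146)–(516,191). It isn't turquoise, so it's the right one.

Run:
```python
from h import *
T=lambda a:np.array(a)/2.4+(225,115)
ps=load("tray")
w=p2w("wrist",T([(62,44),(413,67),(360,505),(55,490)]),.012,ps); print(w.round(4).tolist())
v,e=fit(w,np.array([(-96,-69),(-96,69),(96,69),(96,-69)])/1000); print("floor",v.round(4),e)
c,s=np.cos(v[2]),np.sin(v[2])
tr=lambda w:(w[:,:2]-v[:2])@np.array([[c,-s],[s,c]])*1000
b=p2w("wrist",T([(151,122),(308,131),(281,460),(137,453)]),.024,ps); print("lower blank in tray frame",tr(b).round(1).tolist())
po=p2w("wrist",T([(25,62),(113,66),(452,88),(370,80)]),.083,ps); print("posts",tr(po).round(1).tolist())
pp=load("park"); P=lambda a:(np.array(a,float)-(480,0))/1.641+(210,190)
w=p2w("wrist",P([(512,173),(764,129),(765,146),(516,191)]),.09,pp); print(w.round(4).tolist())
print("board",fit(w,np.array([(-5,-55),(-5,55),(5,55),(5,-55)])/1000))
w=p2w("wrist",P([(502,80),(768,31),(777,47),(495,99)]),.04,pp); print(w.round(4).tolist())
# tray from top camera
print(p2w("top",[(287,195),(336,195),(334,266),(284,264)],[.012]*4).round(3).tolist())
```

```text
[[0.4674, -0.0664, 0.012], [0.4756, 0.0689, 0.012], [0.6656, 0.0574, 0.012], [0.6584, -0.0786, 0.012]]
floor [ 0.5667 -0.0047 -0.0604] 0.0013484766797948605
lower blank in tray frame [[-69.0, -31.4], [-69.4, 28.3], [68.7, 29.4], [69.3, -31.6]]
posts [[-91.4, -67.2], [-91.7, -39.9], [-91.9, 66.0], [-92.5, 40.0]]
[[0.6383, -0.2679, 0.09], [0.618, -0.1611, 0.09], [0.6256, -0.1603, 0.09], [0.6469, -0.2667, 0.09]]
board (array([ 0.63220353, -0.21400436,  0.19241469]), np.float64(0.0012335205515127123))
[[0.6118, -0.282, 0.04], [0.587, -0.1524, 0.04], [0.5949, -0.1476, 0.04], [0.6217, -0.2862, 0.04]]
[[0.665, 0.059, 0.012], [0.665, -0.078, 0.012], [0.467, -0.072, 0.012], [0.472, 0.066, 0.012]]
```

```bash
cat >> h.py <<'E'
TR=np.array([.566,-.0055,-.060]); SEP=np.array([.4389,.2859,-.2215]); BL=np.array([.4611,-.2301,-.2556]); BD=np.array([.6322,-.2140,.1924])
def at(f,x,y=0): c,s=np.cos(f[2]),np.sin(f[2]); return np.array([f[0]+c*x-s*y,f[1]+s*x+c*y])
def P(xy,z): return np.array([*xy,z])
def st(m): print(m,round(readout.read_clock(),2),np.round(readout.read_eef_pos(),4),np.round(readout.read_wrist_force(),1),round(readout.read_finger_gap(),3),np.round(readout.read_gripper_force(),1))
E
python3 - <<'E'
from h import *
env.gripper_to(60/85,40)
env.goto([.42,.15,.06],Rd(np.pi/2)); st("above")
f=env.movel([.42,.15,.0],velocity=.03,until_force=4); z0=readout.read_eef_pos()[2]; st(f"touch {f}")
env.movel([.42,.15,.12],velocity=.2)
np.save("z0.npy",z0)
Y=Rd(SEP[2]+np.pi/2); g=at(SEP,.005)
env.gripper_to(.86); env.goto(P(g,.13),Y)
zt=z0+.0252
env.movel(P(g,zt),velocity=.1); st("at sep")
env.gripper_to(.5,40); st("gripped")
env.movel(P(g,.14),velocity=.1); st("lifted")
look("s2")
E
```

```text
above 6.34 [0.4207 0.1491 0.0603] [ 0.2 -0.2 -0.5] 0.711 0.0
touch True 7.94 [0.42   0.15   0.0059] [-0.6 -0.6  8.8] 0.706 4.1
at sep 10.7 [0.4441 0.2849 0.0316] [-1.  -0.2  0.1] 0.858 0.0
gripped 10.98 [0.4441 0.285  0.0321] [-0.6 -0.9  7.5] 0.682 41.4
lifted 12.22 [0.4435 0.2846 0.1395] [-1.   1.  -0.8] 0.683 42.8
```

```bash
cat >> h.py <<'E'
def place(off,zu):  # slide a held piece home: off = grip point ahead of piece centre, zu = home underside height
    z0=float(np.load("z0.npy"))+.001+zu; R=Rd(TR[2]+np.pi/2)
    a=at(TR,-.045+off); b=at(TR,.004+off); c=at(TR,.012+off)
    env.goto(P(a,.16),R); env.wait(.2); st("over")
    env.movel(P(a,z0+.006),velocity=.12); env.wait(.2)
    f=env.movel(P(a,z0-.004),velocity=.015,until_force=4); st(f"down {f}")
    zc=readout.read_eef_pos()[2]+.001
    env.movel(P(a,zc),velocity=.02)
    f=env.movel(P(b,zc),velocity=.05,until_force=12); st(f"slide {f}")
    if not f: f=env.movel(P(c,zc),velocity=.012,until_force=6); st(f"stop {f}")
    return f
E
python3 - <<'E'
from h import *
place(.005,.024); look("s3")
q=w2p("wrist",np.array([P(at(TR,x,y),z) for x,y,z in [(-68,-30,30),(-68,30,30),(57,-30,30),(57,30,30),(-96,-69,12),(96,69,12)]*np.array(.001)]) if 0 else np.array([P(at(TR,x/1e3,y/1e3),z/1e3) for x,y,z in [(-68,-30,30),(-68,30,30),(57,-30,30),(57,30,30),(-96,-69,12),(96,69,12)]]),load("s3"))
print(q.round(0).tolist())
E
```

```text
over 13.62 [ 0.526  -0.0016  0.1599] [ 0.2 -0.4 -1. ] 0.682 42.8
down True 15.43 [ 0.5262 -0.0031  0.0322] [-1.  -0.4  7.8] 0.681 43.8
slide False 16.82 [ 0.5746 -0.006   0.0331] [-0.1 -0.  -0.1] 0.678 42.8
stop True 17.27 [ 0.5777 -0.0063  0.0324] [ 0.2 -0.4 -0.5] 0.683 42.9
[[228.0, 109.0], [404.0, 110.0], [248.0, 412.0], [384.0, 412.0], [133.0, 37.0], [448.0, 446.0]]
```

View pics/s3.png

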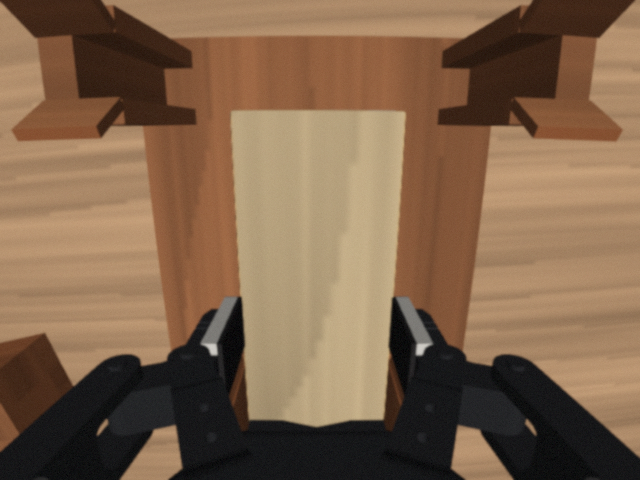

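The separator is home: its rear edge is at row 111 (predicted 109) and columns 232–405 (predicted 228–404), square to the tray and against the stop. I'll release it and fetch the blank.

Run:
```python
from h import *
p=np.array(readout.read_eef_pos())
f=env.movel(p-[0,0,.003],velocity=.01,until_force=2.5); st(f"set {f}")
env.gripper_to(.86); st("open")
env.movel(P(p[:2],.17),velocity=.15); look("s4")
z0=float(np.load("z0.npy")); Y=Rd(BL[2]+np.pi/2); g=at(BL,.005)
env.goto(P(g,.13),Y)
env.movel(P(g,z0+.0252),velocity=.1); st("at blank")
env.gripper_to(.5,60); st("gripped")
env.movel(P(g,.15),velocity=.1); st("lifted")
print(place(.005,.030)); look("s5")
cv2.imwrite("pics/m3.png",np.hstack([cv2.resize(cv2.imread(f"pics/{t}.png"),(400,300),interpolation=3) for t in("s4","s5")]))
print(w2p("wrist",np.array([P(at(TR,-.068,y),.042) for y in(-.03,.03)]),load("s5")))
```

```text
set True 17.53 [ 0.5777 -0.0064  0.0322] [-1.9  0.3  7.2] 0.682 43.7
open 17.83 [ 0.5771 -0.0064  0.0314] [-0.3 -0.4  0.5] 0.861 0.0
at blank 21.1 [ 0.4663 -0.2315  0.0316] [ 0.4 -0.2  1. ] 0.859 0.0
gripped 21.4 [ 0.4663 -0.2315  0.0322] [-1.1  1.2  7.9] 0.682 63.8
lifted 22.74 [ 0.4656 -0.2312  0.1494] [ 0.8 -1.4 -1.9] 0.68 64.5
over 23.88 [ 0.526  -0.0048  0.16  ] [-0.2  0.7 -2.8] 0.684 64.5
down True 25.64 [ 0.5262 -0.0031  0.0382] [-2.1 -0.   8.3] 0.687 65.5
slide False 27.02 [ 0.5746 -0.0061  0.0392] [ 0.5 -0.1 -2.2] 0.686 64.5
stop True 27.5 [ 0.5782 -0.0062  0.0384] [ 0.6 -0.2 -0.8] 0.682 64.6
True
[[223.44689617 107.22074242]
 [408.11462637 107.26241725]]
```

View pics/m3.png

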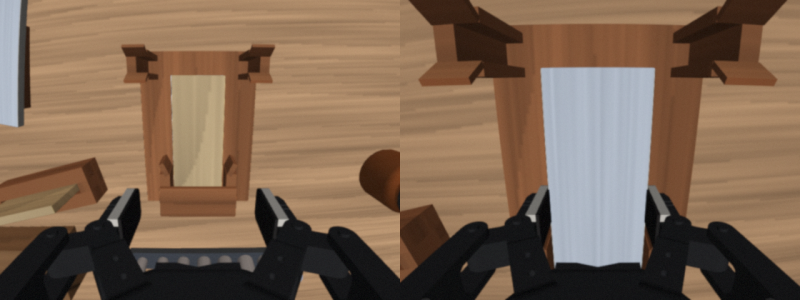

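The second blank is home too: its rear edge is at row ≈109 (predicted 107) and columns 225–408 (predicted 223–408). I'll release it and take a closer look at the end board from the grasp orientation.

Run:
```python
from h import *
p=np.array(readout.read_eef_pos())
f=env.movel(p-[0,0,.003],velocity=.01,until_force=2.5); st(f"set {f}")
env.gripper_to(.86); st("open")
env.movel(P(p[:2],.17),velocity=.15); look("s6")
q0=np.array(readout.read_q()); best=None
for y in (BD[2],BD[2]+np.pi,BD[2]-np.pi):
    R=Rd(y); s=env.inverse_kinematics(P(BD[:2],.22),R); t=env.inverse_kinematics(P(at(TR,-.0775),.2),Rd(y-BD[2]+TR[2]))
    print(y,None if s is None else np.round(s,2),None if t is None else np.round(t,2))
    if s is not None and t is not None:
        d=np.abs(np.array(s)-q0).max()
        if best is None or d<best[0]: best=(d,y)
y=best[1]; print("yaw",y); np.save("yaw.npy",y)
env.goto(P(BD[:2],.24),Rd(y)); env.wait(.3); look("b1"); st("over board")
a=cv2.imread("pics/s6.png"); a=cv2.resize(a[60:360,180:480],(300,300)); b=cv2.imread("pics/b1.png")
ps=load("b1"); tp=w2p("wrist",[P(at(BD,x,w),.09) for x,w in((-.005,-.055),(-.005,.055),(.005,.055),(.005,-.055))],ps); print(tp.round(1).tolist())
c=tp.mean(0).astype(int); x0,y0=np.clip(c[0]-125,0,390),np.clip(c[1]-150,0,180); print(x0,y0)
o=np.zeros((600,800,3),np.uint8); o[:300,:300]=a; o[:,300:]=cv2.resize(b[y0:y0+300,x0:x0+250],(500,600),interpolation=3)
cv2.imwrite("pics/m4.png",o)
```

```text
set True 27.76 [ 0.5781 -0.0062  0.0382] [-1.  -0.4  6.3] 0.685 65.5
open 28.06 [ 0.5775 -0.0062  0.0375] [-0.4  0.   1. ] 0.859 0.0
0.1924 [ 0.01  0.62  0.44  1.5  -0.28  1.09  0.7 ] [-0.46  0.39  0.51  1.99 -0.26  0.83  0.13]
3.3339926535897932 [-0.32  0.97  1.36  1.51 -0.95  1.43 -1.87] [ 0.21  0.37 -0.41  1.97  0.19  0.84  2.78]
-2.949192653589793 [-0.32  0.97  1.36  1.51 -0.95  1.43 -1.87] [ 0.21  0.37 -0.41  1.97  0.19  0.84  2.78]
yaw 0.1924
over board 30.39 [ 0.6322 -0.2132  0.2399] [-0.1 -0.4  0.5] 0.859 0.0
[[309.2, 293.0], [308.8, 154.9], [322.5, 155.0], [321.5, 293.0]]
190 73
```

View pics/m4.png

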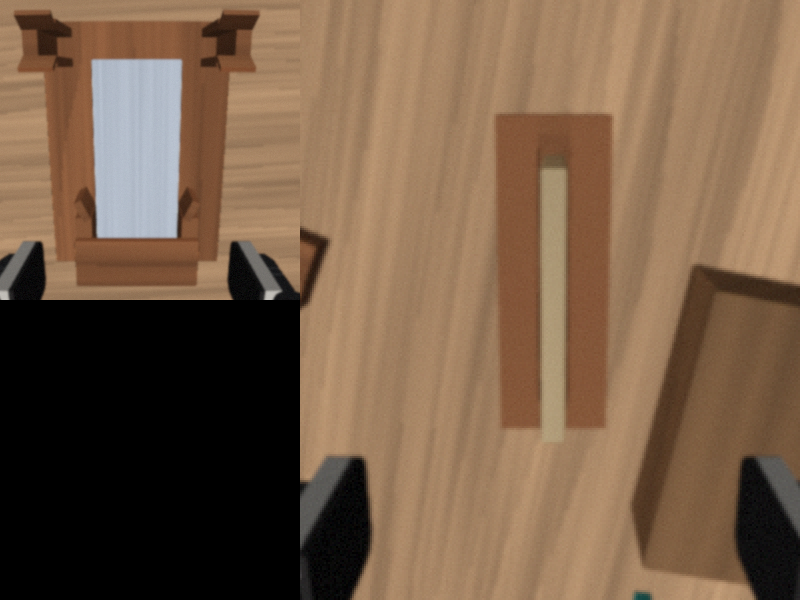

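The board's top strip in the crop runs from (541,168) to (565,441), upright in the slot and about 1 px from the prediction. I'll refine the fit, then grip, lift, and lower it into the grooves with force sensing. The left tile shows the stacked blank still square after release.

Run:
```python
from h import *
y=float(np.load("yaw.npy")); ps=load("b1")
px=np.array([(541,441),(541,168),(567,168),(565,441)],float); px=(px-(300,0))/2+(190,73)
w=p2w("wrist",px,.09,ps); B,e=fit(w,np.array([(-5,-55),(-5,55),(5,55),(5,-55)])/1000); print(B.round(4),e)
B=(B+BD)/2*1.0 if abs(B[2]-BD[2])<.05 else BD
R=Rd(B[2]); env.gripper_to(.5,40)
env.movel(P(B[:2],.14),rot=R,velocity=.15)
f=env.movel(P(B[:2],.080),velocity=.08,until_force=8); st(f"at board {f}")
env.gripper_to(0.0,50); st("grip")
p=np.array(readout.read_eef_pos()); env.movel(P(p[:2],.20),velocity=.1); st("lift")
g=at(TR,-.0775); R=Rd(TR[2])
env.goto(P(g,.21),R); env.wait(.3); st("over groove"); look("g1")
env.movel(P(g,.165),velocity=.06); env.wait(.2); look("g2"); st("low")
im=np.hstack([cv2.resize(cv2.imread("pics/g2.png"),(480,360))]); cv2.imwrite("pics/m5.png",cv2.imread("pics/g2.png"))
print(w2p("wrist",[P(at(TR,x,w),.083) for x,w in((-.085,.058),(-.07,.058),(-.085,-.058),(-.07,-.058),(-.085,.047),(-.07,.047))],load("g2")).round().tolist())
```

```text
[ 0.6333 -0.2148  0.1914] 0.0005272581933539744
at board False 32.51 [ 0.633  -0.2146  0.0803] [-0.5  0.2  0.6] 0.5 0.0
grip 32.9 [ 0.6331 -0.2145  0.0806] [ 0.  -0.3  4.1] 0.106 49.4
lift 34.25 [ 0.6328 -0.2144  0.1992] [-0.6 -0.4 -0.7] 0.107 48.8
over groove 35.56 [ 0.4891 -0.0016  0.2099] [-0.1 -0.8 -0.3] 0.109 48.7
low 36.76 [ 0.4888 -0.0008  0.1653] [-0.5 -0.6 -0.6] 0.105 48.7
[[302.0, 157.0], [329.0, 157.0], [304.0, 340.0], [327.0, 340.0], [302.0, 177.0], [328.0, 177.0]]
```

View pics/m5.png

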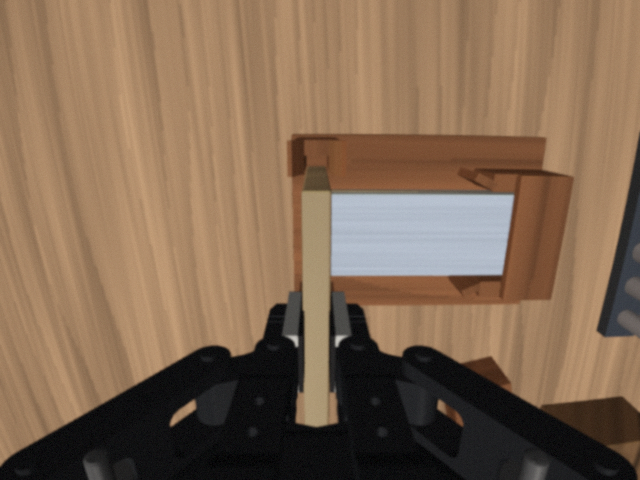

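The board is held upright, centred over the visible groove (column ≈316, predicted groove 302–329), so I can lower it.

Run:
```python
from h import *
g=at(TR,-.0775)
f=env.movel(P(g,.155),velocity=.04,until_force=6); st(f"near {f}")
f=env.movel(P(g,.088),velocity=.03,until_force=6); st(f"in {f}")
if not f: f=env.movel(P(g,.078),velocity=.012,until_force=4); st(f"floor {f}")
```

```text
near False 37.16 [ 0.4884 -0.0009  0.1547] [-0.6  0.  -1. ] 0.1 48.7
in False 39.54 [ 0.4887 -0.0009  0.0881] [-0.2 -0.4 -0.2] 0.099 48.7
floor True 40.08 [ 0.4887 -0.0008  0.0826] [-1.2  0.7  7.4] 0.102 49.9
```

Run:
```python
from h import *
env.gripper_to(.4); env.wait(.2); st("open")
p=np.array(readout.read_eef_pos()); env.movel(P(p[:2],.22),velocity=.12); 
env.goto(P(at(TR,-.03,.0),.30),Rd(TR[2]+np.pi/2)); env.wait(.3); look("f1"); s=optics.snapshot("scene")[:,:,::-1]; st("end")
a=cv2.imread("pics/f1.png")[60:360,120:520]; b=cv2.resize(s[200:350,230:430],(400,300),interpolation=3)
c=cv2.resize(np.ascontiguousarray(s),(400,300)); d=cv2.resize(optics.snapshot("top")[:,:,::-1],(400,300))
cv2.imwrite("pics/m6.png",np.vstack([np.hstack([a,b]),np.hstack([c,d])]))
```

```text
open 40.65 [ 0.4883 -0.0008  0.0821] [0.8 0.8 0.3] 0.399 0.0
end 43.58 [ 0.536  -0.0036  0.2999] [-0.3  0.1  0.3] 0.399 0.0
```

View pics/m6.png

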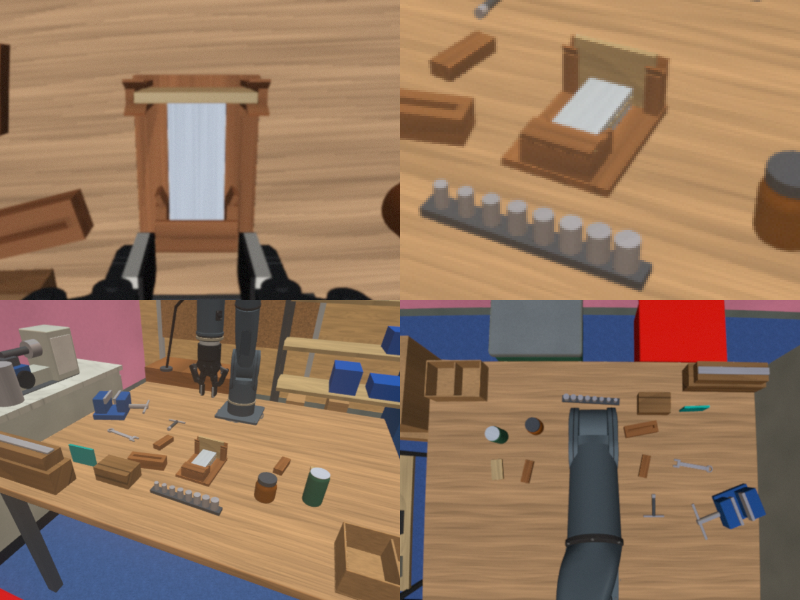

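The final views show the board seated level in both grooves (tile row ≈97). The stack is square under the roof, both rests are empty, and the bystanders haven't moved.

```bash
python3 -c "
from station import workorder; print(workorder.sign_off())"
```

```text
the job is handed in; nothing more can be done
None
```

The job is done and handed in at about 44 s: the separator and second blank are stacked square against the end stop, the end board stands on the tray floor in its grooves, and the other things on the bench were left where they were.

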